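Find the rocking bay cover and press it home

TASK

One of the dock's four blade bays is empty, and its cover is the only one that rocks. Press the covers near an edge, one after another, until you find the one that rocks, then push it straight down by its middle until it is fully home and level. Only press: lift nothing, let the other three covers stand as they are, leave everything else where it is, and finish clear.

Things in the scene. Friction and masses are not known exactly. Their poses are not given: they have to be found in the camera images.
- dock: Grey charging dock, fixed on a board, underside 12 mm above the work surface. Bay part 110 mm (x) by 390 mm (y), deck 29 mm above its underside; at y 195 to 315 mm a 20 mm high part with toggle switch and clipper cradle. Origin: centre of the underside of the bay part, z up. Bays 1 to 4: centres at x 0, y -146, -66, +66, +146 mm. Three hold a spare blade cartridge; the empty one cannot be seen.
- deck (a point): Middle of the dock's deck, between bays 2 and 3. Covers over cartridges stand firm. The one over the empty bay stands only on a 10 x 10 mm centre post: 1 to 5 N at 22 mm from its middle tips it 0.14 rad (that spot sinks 2.4 mm; a blunt tip bears on its inner edge). The post is held by friction: over 8 N on the cover's middle (12 to 16 N is ample) slides it down 4 mm, and it stays down.
- cover_1: Cover of bay 1. All four are identical loose dark plastic caps: 66 x 66 x 5 mm flange under a 62 x 62 mm block, 12 mm tall in all, flat top. Origin: centre of the underside, z up, axes as the dock's. 2 mm play each side in its well. All start raised and level: origin 22 mm above the dock's underside, top 5 mm above the deck. Fully home is 4 mm lower, flange on the well's ledge.
- cover_2: Cover of bay 2, identical to cover 1: dark cap, 66 x 66 mm, 12 mm tall, origin at the centre of its underside, starting raised and level (origin 22 mm above the dock's underside; fully home 4 mm lower).
- cover_3: Cover of bay 3, identical to cover 1: dark cap, 66 x 66 mm, 12 mm tall, origin at the centre of its underside, starting raised and level (origin 22 mm above the dock's underside; fully home 4 mm lower).
- cover_4: Cover of bay 4, identical to cover 1: dark cap, 66 x 66 mm, 12 mm tall, origin at the centre of its underside, starting raised and level (origin 22 mm above the dock's underside; fully home 4 mm lower).
- clipper: Black hair clipper, 38 x 44 mm, 156 mm tall, standing in the dock's cradle (dock x 0, y 275 mm). Origin: centre of its foot. Not to be disturbed.
- comb_deck: White guard comb, 46 x 24 x 19 mm, lying on the dock's deck between covers 2 and 3. Origin: centre of its underside. Not to be disturbed.
- comb_board: A like guard comb, 46 x 24 x 19 mm, on the board on the robot's side of the dock. Origin: centre of its underside. Not to be disturbed.
- duster: Steel neck duster handle, 135 mm long along its x, 26 mm thick, lying on the board on the robot's side of the dock. Origin: middle of its underside. Not to be disturbed.
- dish: Small glass dish, 76 mm wide, 28 mm high, on the board beyond the dock. Origin: centre of its foot. Not to be disturbed.
- oil: Small clear oil bottle, 28 mm wide, 75 mm tall, on the board beyond the dock. Origin: centre of its foot. Not to be disturbed.
- brush: Cleaning brush, 130 mm long along its x, lying on the board beyond the dock. Origin: middle of its underside. Not to be disturbed.
Things that resemble listed ones, but are neither listed nor needed, are in the scene too. What is shaped like the cover_3 but orange is not meant.

How it is judged (in metres and radians):
On the way, in this order (a step that is already met when the one before it is completed fails the run):
1. a cover has been pressed near its edge and has rocked (tilted more than 0.06 rad) (angle between any of cover_1, cover_2, cover_3, cover_4's own z axis and vertical above 0.06 rad), for 0.05 s.
2. the rocking cover is down on its ledge and level (((z of cover_1 in the frame of dock below 0.0195 m and angle between cover_1's own z axis and vertical below 0.04 rad) or (z of cover_2 in the frame of dock below 0.0195 m and angle between cover_2's own z axis and vertical below 0.04 rad) or (z of cover_3 in the frame of dock below 0.0195 m and angle between cover_3's own z axis and vertical below 0.04 rad) or (z of cover_4 in the frame of dock below 0.0195 m and angle between cover_4's own z axis and vertical below 0.04 rad))), for 0.2 s.
At the end, for the whole second after the job is handed in: exactly one cover is home: its origin less than 19.5 mm above the dock's underside (home is 18, raised 22) and level to 0.04 rad; the other three still raised (20.7 to 24.5 mm) and level to 0.04 rad; all at rest ((((z of cover_1 in the frame of dock below 0.0195 m and angle between cover_1's own z axis and vertical below 0.04 rad) and (z of cover_2 in the frame of dock between 0.0207 and 0.0245 m and angle between cover_2's own z axis and vertical below 0.04 rad) and (z of cover_3 in the frame of dock between 0.0207 and 0.0245 m and angle between cover_3's own z axis and vertical below 0.04 rad) and (z of cover_4 in the frame of dock between 0.0207 and 0.0245 m and angle between cover_4's own z axis and vertical below 0.04 rad)) or ((z of cover_2 in the frame of dock below 0.0195 m and angle between cover_2's own z axis and vertical below 0.04 rad) and (z of cover_1 in the frame of dock between 0.0207 and 0.0245 m and angle between cover_1's own z axis and vertical below 0.04 rad) and (z of cover_3 in the frame of dock between 0.0207 and 0.0245 m and angle between cover_3's own z axis and vertical below 0.04 rad) and (z of cover_4 in the frame of dock between 0.0207 and 0.0245 m and angle between cover_4's own z axis and vertical below 0.04 rad)) or ((z of cover_3 in the frame of dock below 0.0195 m and angle between cover_3's own z axis and vertical below 0.04 rad) and (z of cover_1 in the frame of dock between 0.0207 and 0.0245 m and angle between cover_1's own z axis and vertical below 0.04 rad) and (z of cover_2 in the frame of dock between 0.0207 and 0.0245 m and angle between cover_2's own z axis and vertical below 0.04 rad) and (z of cover_4 in the frame of dock between 0.0207 and 0.0245 m and angle between cover_4's own z axis and vertical below 0.04 rad)) or ((z of cover_4 in the frame of dock below 0.0195 m and angle between cover_4's own z axis and vertical below 0.04 rad) and (z of cover_1 in the frame of dock between 0.0207 and 0.0245 m and angle between cover_1's own z axis and vertical below 0.04 rad) and (z of cover_2 in the frame of dock between 0.0207 and 0.0245 m and angle between cover_2's own z axis and vertical below 0.04 rad) and (z of cover_3 in the frame of dock between 0.0207 and 0.0245 m and angle between cover_3's own z axis and vertical below 0.04 rad))) and linear speed of each of cover_1, cover_2, cover_3, cover_4 below 0.01 m/s); the robot touches nothing.
It fails at once if a bystander (clipper, combs, duster handle, dish, oil bottle, brush) moved more than 20 mm or was lifted that far (distance of any of clipper, comb_deck, comb_board, duster, dish, oil, brush from where it was at the start of the episode above 0.02 m).
It fails at once if a cover was lifted (more than 8 mm above its raised place) (z of any of cover_1, cover_2, cover_3, cover_4 in the frame of dock above 0.03 m).
It also fails if it takes over 64 s, if anything falls off the work surface, if the arm or the gripper's body presses on something with over 40 N, if the wrist force passes 120 N, or if a joint passes its speed limit or range.

ROBOT

A 6-joint arm with a two-finger parallel gripper is mounted at the origin on the work surface. World frame = base frame: x ahead of the robot, y to its left, z up, the work surface at z = 0. Lengths are in mm, angles in rad, forces in N, time in s.
With the tool pointing down it reaches from about 275 to 1000 mm from the base axis. Payload 8.4 kg.
Tool frame: the origin (TCP) lies at the very end of the fingers, on their centre line; the grasp point (between the pads) lies 19 mm behind it; z points along the fingers, x is the direction in which the jaws open and shut, and the axes are right-handed (so a half turn about z gives the same grasp; the last joint's range is limited). The gripper opens to 85 mm and grips with 20 to 120 N. Pads are 22 mm wide; open, the fingers measure 114 mm over their backs; the gripper's body (76 mm by 85 mm) begins 54 mm behind the grasp point. The pads swing forward as they close: fully open they stand 13 mm farther back than shut.
Start: joints at [-1.104, 0.353, 1.633, -0, 1.155, -0.002], TCP at [282.384, -557.573, 231.281] pointing down, gripper open.
Joint ranges: [-2.63, 2.63], [-0.92, 2.1], [0.06, 2.66], [-1.3, 4.44], [0, 2.69], [-3.02, 3.02]. Speed limits (rad/s): [2.22, 2.22, 2.79, 3.14, 3.14, 3.14].

INTERFACE

Orientations are given as [roll, pitch, yaw] about the fixed x, y, z axes, in that order (R = Rz(yaw) Ry(pitch) Rx(roll)).
In Python, from rig import r gives the robot as it stands.
- The arm moves only by the tool arm_command, never from a script. Its argument "targets" is a list of rows, each a list of 6 numbers: the shift along the tool's x, y, z in m, then the turn, a rotation vector about the tool's x, y, z in rad. A call has 1 to 20 rows; each row shifts and turns the commanded pose from where the row before left it, along the tool's axes as they then stand; what a row does not reach is not made up. A row lasts 1/12 s, in which the tool goes at most 41.7 mm and 7.16 degrees, less where a joint would pass 70% of its speed; a pose out of reach is approached as far as the arm can. A call is refused whole if a number of a shift passes 0.0417 or a number of a turn 0.125, either way. A call with a gripper value outside its range is refused whole. "fingers" is the finger opening in m, from 0 to 0.0854, set as the call begins (left out, the last holds). The fingers move at their own pace and stop on an object; "squeeze" is the grip in N (left out, the last holds). Time passes only in rows, so rows that do not move let the fingers close. It gives the time, the measured TCP pose, the force and the opening at its end, in the units of the state.
- r.sense(): the state, without advancing time (a new reading comes with each control period).
- r.grab_frame(name): name is "side" or "top"; returns a dict with "image" (480x640x3 uint8, blue, green, red), "fx", "fy", "cx", "cy" (pixels), "k1" (the pictures are not rectified: a ray, as slopes to the right and down, at radius r is drawn at 1 + k1 r^2 times it, then the intrinsics apply), "xyz" and "orientation" of the camera in the world. Camera axes: x right, y down, z forward; pixel columns grow to the right and rows downward; lengths in mm; the calibration is good to about 2 mm. A picture is of the moment at which its call begins. There is no depth.
- r.sign_off(): hands the job in, once; it reports no verdict.
The state is a dict: "clock": time; "qpos": joint angles; "qvel": joint speeds; "joint_efforts": joint torques, N m; "eef_pos": TCP position; "tcp_rot": TCP orientation; "contact_force": force on the tool from outside, world axes, zero at the start; "wrist_torque": the same for the moment, N m; "opening": opening from 0.0 (shut) to 1.0 (fully open).
Only numpy, scipy, OpenCV 4.12 (cv2) and the standard library are available. Lean on these libraries where they do the work, as an engineer would, in place of code of your own. Each camera call takes 0.05 s, during which the arm holds its last target.

## Working session

There is one attempt and no reset: what is moved stays moved. The work goes in short steps, Python scripts to look and compute and a tool call to move; the robot and the scene stay as the last step left them, time stands still between calls to the robot, and variables do not carry over. Pictures are saved under pics/ and viewed, and the job is handed in when it is done.

Besides the shell and the picture viewer there is one more tool, called after "Emit:" as name(argument=value, ...) on one line, values as JSON. arm_command: Moves the arm, as the interface text tells. Its arguments: {"type":"object","properties":{"targets":{"type":"array"},"fingers":{"type":"number"},"squeeze":{"type":"number"}},"required":["targets"]}

```bash
mkdir -p pics; ls
python3 - <<'E'
from rig import r
import cv2
print(r.sense())
for n in ("side","top"):
    f=r.grab_frame(n); cv2.imwrite(f"pics/{n}0.png",f["image"]); print({k:v for k,v in f.items() if k!="image"})
E
```

```text
pics
{'clock': 0.0, 'qpos': array([-1.10441344e+00,  3.53649547e-01,  1.63413189e+00, -1.08292265e-05,
        1.15520201e+00, -2.39453837e-03]), 'qvel': array([ 0.00045333, -0.00073545,  0.0003172 , -0.00139346, -0.00105297,
        0.00016987]), 'joint_efforts': array([-1.69468811e-03, -6.05248117e+01, -3.42063081e+01,  1.50659880e-04,
        9.57126467e-03,  4.17275567e-05]), 'eef_pos': array([ 282.15860318, -557.15096919,  230.56176945]), 'tcp_rot': array([ 3.14158608e+00,  1.39081718e-03, -1.10201453e+00]), 'contact_force': array([ 0.51299948, -0.2934432 ,  0.31516849]), 'wrist_torque': array([0.03739541, 0.03800818, 0.04085039]), 'opening': 0.9974479538803079}
{'fx': 558.4248556886549, 'fy': 558.4248556886549, 'cx': 327.07931211916605, 'cy': 241.24272508907688, 'k1': 0.031831732699326036, 'xyz': array([1158.69547705, -652.80275205,  730.67037401]), 'orientation': array([-2.16728738, -0.00316562,  0.7654977 ])}
{'fx': 449.6265052675799, 'fy': 449.6265052675799, 'cx': 323.25645574865837, 'cy': 238.14578783893714, 'k1': -0.04687980848897954, 'xyz': array([370.66865544,  75.63048865, 980.72286548]), 'orientation': array([-3.05793213, -0.02306455, -1.57457761])}
```

View pics/top0.png

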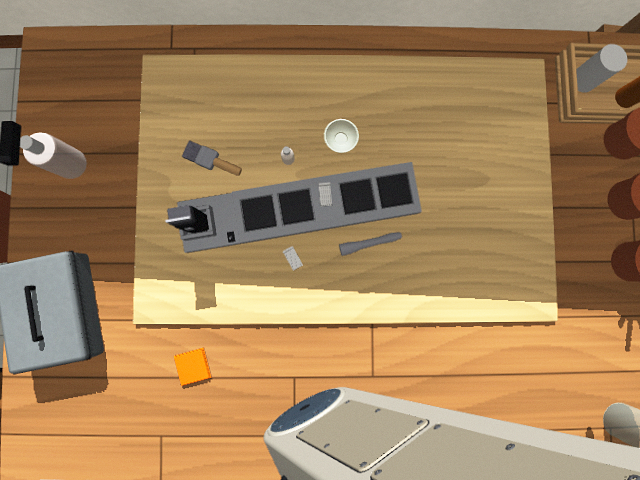

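View pics/side0.png

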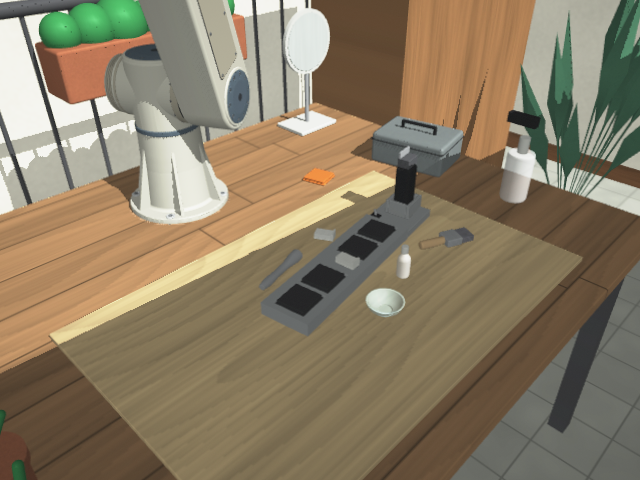

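The top view shows the dark covers at about (395,190), (357,196), (296,206) and (258,213). The clipper is at (187,219), the deck comb at (325,194), the duster at (370,243) and the board comb at (292,258). Next I'll measure the cover centres.

```bash
cat > h.py <<'E'
import numpy as np, cv2
from scipy.spatial.transform import Rotation as Ro
def K(f): return np.array([[f["fx"],0,f["cx"]],[0,f["fy"],f["cy"]],[0,0,1.]])
def ray(f,uv):
    # drawn = ray*(1+k1 r^2)
    p=cv2.undistortPoints(np.array(uv,float).reshape(-1,1,2),K(f),np.array([f["k1"],0,0,0,0.])).reshape(-1,2)
    return np.c_[p,np.ones(len(p))]@Ro.from_euler('xyz',f["orientation"]).as_matrix().T
def plane(f,uv,z):
    d=ray(f,uv); o=np.array(f["xyz"]); return o+d*((z-o[2])/d[:,2])[:,None]
def covers(f,thr=55,amin=500):
    g=f["image"].max(2); m=((g<thr)*255).astype(np.uint8)
    m=cv2.morphologyEx(m,cv2.MORPH_OPEN,np.ones((3,3)))
    cs,_=cv2.findContours(m,cv2.RETR_EXTERNAL,cv2.CHAIN_APPROX_NONE)
    return [c for c in cs if cv2.contourArea(c)>amin]
E
python3 - <<'E'
from rig import r
from h import *
for n in ("top","side"):
    f=r.grab_frame(n)
    for c in covers(f):
        P=plane(f,c.reshape(-1,2).astype(float),46)[:,:2].astype(np.float32)
        q=cv2.minAreaRect(P); x=c.reshape(-1,2).mean(0)
        m=cv2.moments(P.reshape(-1,1,2));
        print(n,x.round(),cv2.contourArea(c),np.round(q[0],1),np.round(q[1],1),round(q[2],1),'cent',round(m['m10']/m['m00'],1),round(m['m01']/m['m00'],1))
E
```

```text
top [258. 213.] 886.5 [502.6 189.4] [64.7 64.3] 9.5 cent 502.6 189.3
top [296. 206.] 867.5 [515.8 111.3] [64.9 63.5] 10.0 cent 515.8 111.3
top [357. 196.] 871.5 [537.7 -18.1] [64.7 64.9] 9.7 cent 537.7 -17.9
top [394. 190.] 874.0 [551.1 -96.4] [64.8 66. ] 9.5 cent 551.2 -96.5
top [ 10. 143.] 763.0 [656.6 726.6] [95.5 43.6] 0.5 cent 656.2 726.5
side [298. 299.] 761.5 [ 557.9 -101.2] [67.7 68. ] 9.4 cent 558.3 -101.3
side [323. 278.] 651.5 [544.9 -22.7] [66.3 68.4] 10.3 cent 545.1 -23.0
side [405. 183.] 621.5 [418.8 410.7] [ 51.2 211.1] 34.3 cent 420.3 409.0
```

Emit:
arm_command(targets=[[0,0,0,0,0,0.1],[0,0,0,0,0,0.1],[0,0,0,0,0,0.1],[0,0,0,0,0,0],[0,0,0,0,0,0]], fingers=0, squeeze=40)

```text
clock: 0.62
eef_pos: [282.3, -557.5, 231.1]
tcp_rot: [3.142, 0.0, -1.399]
contact_force: [-0.1, -0.5, -0.1]
opening: 0.301
```

Emit:
arm_command(targets=[[-0.0205,-0.016,0.0055,0,0,0],[-0.0205,-0.016,0.0055,0,0,0],[-0.0205,-0.016,0.0055,0,0,0],[-0.0205,-0.016,0.0055,0,0,0],[-0.0205,-0.016,0.0055,0,0,0],[-0.0205,-0.016,0.0055,0,0,0],[-0.0205,-0.016,0.0055,0,0,0],[-0.0205,-0.016,0.0055,0,0,0],[-0.0205,-0.016,0.0055,0,0,0],[-0.0205,-0.016,0.0055,0,0,0],[-0.0205,-0.016,0.0055,0,0,0],[-0.0205,-0.016,0.0055,0,0,0],[-0.0205,-0.016,0.0055,0,0,0],[-0.0205,-0.016,0.0055,0,0,0],[-0.0205,-0.016,0.0055,0,0,0],[-0.0205,-0.016,0.0055,0,0,0],[-0.0205,-0.016,0.0055,0,0,0],[-0.0205,-0.016,0.0055,0,0,0],[-0.0205,-0.016,0.0055,0,0,0],[-0.0205,-0.016,0.0055,0,0,0]])

```text
clock: 2.28
eef_pos: [529.5, -98.4, 121.1]
tcp_rot: [-3.141, -0.0, -1.398]
contact_force: [0.4, -0.3, 1.1]
opening: -0.003
```

```bash
cat > look.py <<'E'
import sys
from rig import r
from h import *
n=sys.argv[1]; tag=sys.argv[2]; u0,v0,w,h=map(int,sys.argv[3:7])
f=r.grab_frame(n); s=800//w
c=cv2.resize(f["image"][v0:v0+h,u0:u0+w],None,fx=s,fy=s,interpolation=cv2.INTER_CUBIC)
cv2.imwrite(f"pics/{tag}.png",c)
E
python3 look.py side s1 240 180 200 150;python3 - <<'E'
from rig import r
s=r.sense();print(s['eef_pos'],s['contact_force'],s['tcp_rot'])
E
```

```text
[531.14636165 -95.34076069 120.33351234] [ 1.56186962  3.13685398 -0.38811733] [-3.14051323e+00  1.39124008e-03 -1.39798384e+00]
```

View pics/s1.png

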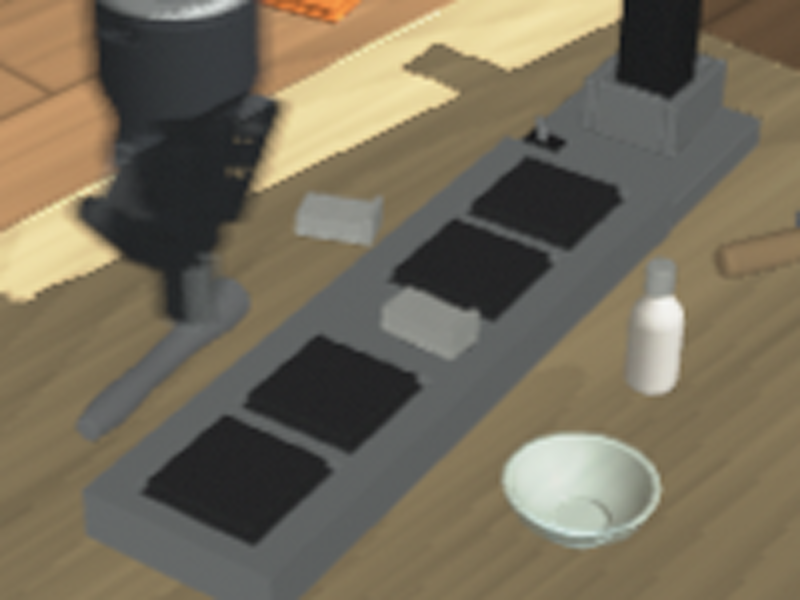

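The side view shows the closed tip above cover 1, blurred from motion. The covers, comb and clipper are undisturbed. I'll trim the position and descend to just above the cover.

Emit:
arm_command(targets=[[0.005,0.002,0,0,0,0],[0,0,0.01,0,0,0],[0,0,0.02,0,0,0],[0,0,0.02,0,0,0],[0,0,0.01,0,0,0],[0,0,0.005,0,0,0],[0,0,0.003,0,0,0],[0,0,0,0,0,0],[0,0,0,0,0,0],[0,0,0,0,0,0]])

```text
clock: 3.17
eef_pos: [528.4, -105.1, 54.1]
tcp_rot: [-3.14, -0.001, -1.402]
contact_force: [-0.2, 0.4, -0.6]
opening: 0.006
```

Emit:
arm_command(targets=[[0,0,0,0,0,0],[0,0,0,0,0,0]])

```text
clock: 3.33
eef_pos: [528.2, -105.0, 53.9]
tcp_rot: [-3.141, -0.0, -1.402]
contact_force: [0.0, -1.0, -0.2]
opening: -0.001
```

Emit:
arm_command(targets=[[-0.004,0,0.003,0,0,0],[0,0,0.002,0,0,0],[0,0,0.001,0,0,0],[0,0,0.0005,0,0,0],[0,0,0.0005,0,0,0],[0,0,0,0,0,0],[0,0,0,0,0,0]])

```text
clock: 3.92
eef_pos: [527.2, -101.0, 46.3]
tcp_rot: [3.142, 0.0, -1.402]
contact_force: [-0.5, -0.5, -0.4]
opening: 0.001
```

Emit:
arm_command(targets=[[0,0,0.0005,0,0,0],[0,0,0,0,0,0],[0,0,0,0,0,0]])

```text
clock: 4.17
eef_pos: [527.2, -101.0, 46.1]
tcp_rot: [-3.141, -0.0, -1.402]
contact_force: [-1.5, -0.8, 5.6]
opening: 0.002
```

Emit:
arm_command(targets=[[0,0,0.0005,0,0,0],[0,0,0,0,0,0],[0,0,0,0,0,0]])

```text
clock: 4.42
eef_pos: [527.3, -101.0, 46.0]
tcp_rot: [-3.141, -0.0, -1.402]
contact_force: [-3.8, -0.3, 11.8]
opening: 0.002
```

Cover 1 is firm: 12 N builds up at z = 46.0 with no sinking. Next is cover 2, 80 mm along the dock.

Emit:
arm_command(targets=[[0,0,-0.01,0,0,0],[0,0,-0.015,0,0,0],[-0.02,-0.002,0,0,0,0],[-0.02,0,0,0,0,0],[-0.02,0,0,0,0,0],[-0.02,0,0,0,0,0],[0,0,0,0,0,0],[0,0,0.01,0,0,0],[0,0,0.007,0,0,0],[0,0,0.004,0,0,0],[0,0,0.002,0,0,0],[0,0,0.001,0,0,0],[0,0,0,0,0,0],[0,0,0,0,0,0]])

```text
clock: 5.58
eef_pos: [515.2, -22.4, 46.1]
tcp_rot: [3.14, 0.0, -1.403]
contact_force: [-2.2, -1.6, 3.3]
opening: 0.0
```

Emit:
arm_command(targets=[[0,0,0.0005,0,0,0],[0,0,0,0,0,0],[0,0,0,0,0,0]])

```text
clock: 5.83
eef_pos: [515.3, -22.4, 46.0]
tcp_rot: [3.141, -0.0, -1.402]
contact_force: [-4.5, -2.2, 10.3]
opening: -0.0
```

Emit:
arm_command(targets=[[0,0,0.0005,0,0,0],[0,0,0,0,0,0],[0,0,0,0,0,0]])

```text
clock: 6.08
eef_pos: [515.2, -22.4, 46.0]
tcp_rot: [3.141, -0.0, -1.402]
contact_force: [-5.4, -2.6, 16.8]
opening: -0.002
```

Cover 2 is firm as well. Cover 3 next, lifting high enough to clear the comb.

Emit:
arm_command(targets=[[0,0,-0.01,0,0,0],[0,0,-0.015,0,0,0],[0,0,-0.015,0,0,0],[-0.022,0,0,0,0,0],[-0.022,0,0,0,0,0],[-0.022,0,0,0,0,0],[-0.022,0,0,0,0,0],[-0.022,0,0,0,0,0],[-0.022,0,0,0,0,0],[0,0,0,0,0,0],[0,0,0.012,0,0,0],[0,0,0.012,0,0,0],[0,0,0.008,0,0,0],[0,0,0.004,0,0,0],[0,0,0.002,0,0,0],[0,0,0,0,0,0],[0,0,0,0,0,0],[0,0,0,0,0,0]])

```text
clock: 7.58
eef_pos: [493.9, 108.3, 47.7]
tcp_rot: [-3.141, 0.0, -1.402]
contact_force: [0.7, -0.3, -1.0]
opening: -0.002
```

Emit:
arm_command(targets=[[0,0,0.0005,0,0,0],[0,0,0,0,0,0],[0,0,0,0,0,0]])

```text
clock: 7.83
eef_pos: [493.6, 108.4, 47.0]
tcp_rot: [-3.141, 0.0, -1.402]
contact_force: [0.2, -1.5, 0.6]
opening: 0.002
```

Emit:
arm_command(targets=[[0,0,0.0005,0,0,0],[0,0,0,0,0,0],[0,0,0,0,0,0]])

```text
clock: 8.08
eef_pos: [493.5, 108.4, 46.3]
tcp_rot: [-3.142, 0.0, -1.402]
contact_force: [-0.2, -0.2, 0.1]
opening: 0.0
```

Emit:
arm_command(targets=[[0,0,0.0005,0,0,0],[0,0,0,0,0,0],[0,0,0,0,0,0]])

```text
clock: 8.33
eef_pos: [493.6, 108.4, 46.1]
tcp_rot: [-3.142, -0.0, -1.402]
contact_force: [-1.2, -0.2, 5.1]
opening: 0.0
```

Emit:
arm_command(targets=[[0,0,0.0003,0,0,0],[0,0,0,0,0,0],[0,0,0,0,0,0]])

```text
clock: 8.58
eef_pos: [493.5, 108.4, 46.0]
tcp_rot: [-3.142, 0.0, -1.402]
contact_force: [-3.0, -1.2, 8.3]
opening: -0.0
```

Emit:
arm_command(targets=[[0,0,0.0003,0,0,0],[0,0,0,0,0,0],[0,0,0,0,0,0]])

```text
clock: 8.83
eef_pos: [493.6, 108.4, 46.0]
tcp_rot: [-3.141, -0.0, -1.402]
contact_force: [-4.2, -0.3, 14.0]
opening: 0.001
```

Cover 3 is firm too. On to cover 4, in gentle steps.

Emit:
arm_command(targets=[[0,0,-0.01,0,0,0],[0,0,-0.015,0,0,0],[-0.02,0,0,0,0,0],[-0.02,0,0,0,0,0],[-0.02,0,0,0,0,0],[-0.02,0,0,0,0,0],[0,0,0,0,0,0],[0,0,0.01,0,0,0],[0,0,0.007,0,0,0],[0,0,0.004,0,0,0],[0,0,0.002,0,0,0],[0,0,0,0,0,0],[0,0,0,0,0,0],[0,0,0,0,0,0]])

```text
clock: 10.0
eef_pos: [480.3, 187.0, 47.3]
tcp_rot: [-3.141, 0.0, -1.403]
contact_force: [0.1, -0.3, -0.3]
opening: -0.004
```

Emit:
arm_command(targets=[[0,0,0.0005,0,0,0],[0,0,0,0,0,0],[0,0,0,0,0,0]])

```text
clock: 10.25
eef_pos: [480.2, 187.3, 46.8]
tcp_rot: [-3.141, 0.0, -1.402]
contact_force: [0.1, 0.1, 0.9]
opening: -0.001
```

Emit:
arm_command(targets=[[0,0,0.0005,0,0,0],[0,0,0,0,0,0],[0,0,0,0,0,0]])

```text
clock: 10.5
eef_pos: [480.1, 187.2, 46.2]
tcp_rot: [-3.142, 0.0, -1.402]
contact_force: [0.2, 0.1, 0.8]
opening: 0.002
```

Emit:
arm_command(targets=[[0,0,0.0004,0,0,0],[0,0,0,0,0,0],[0,0,0,0,0,0]])

```text
clock: 10.75
eef_pos: [480.0, 187.2, 45.8]
tcp_rot: [3.141, 0.0, -1.402]
contact_force: [-0.8, 0.9, 0.3]
opening: -0.004
```

Emit:
arm_command(targets=[[0,0,0.0004,0,0,0],[0,0,0,0,0,0],[0,0,0,0,0,0]])

```text
clock: 11.0
eef_pos: [480.0, 187.2, 45.4]
tcp_rot: [3.141, -0.0, -1.402]
contact_force: [-1.2, -0.2, 0.8]
opening: -0.002
```

Emit:
arm_command(targets=[[0,0,0.0004,0,0,0],[0,0,0,0,0,0],[0,0,0,0,0,0]])

```text
clock: 11.25
eef_pos: [479.9, 187.2, 44.9]
tcp_rot: [3.141, -0.0, -1.402]
contact_force: [-1.1, 0.6, 0.8]
opening: -0.002
```

Emit:
arm_command(targets=[[0,0,0.0003,0,0,0],[0,0,0,0,0,0],[0,0,0,0,0,0]])

```text
clock: 11.5
eef_pos: [479.9, 187.2, 44.7]
tcp_rot: [3.141, -0.0, -1.402]
contact_force: [-2.1, 0.5, 1.8]
opening: -0.004
```

Emit:
arm_command(targets=[[0,0,0.0003,0,0,0],[0,0,0,0,0,0],[0,0,0,0,0,0]])

```text
clock: 11.75
eef_pos: [479.8, 187.1, 44.3]
tcp_rot: [3.141, -0.0, -1.402]
contact_force: [-2.7, -1.0, 2.1]
opening: 0.001
```

```bash
python3 look.py side s2 320 200 100 75
```

```text
(no output)
```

View pics/s2.png

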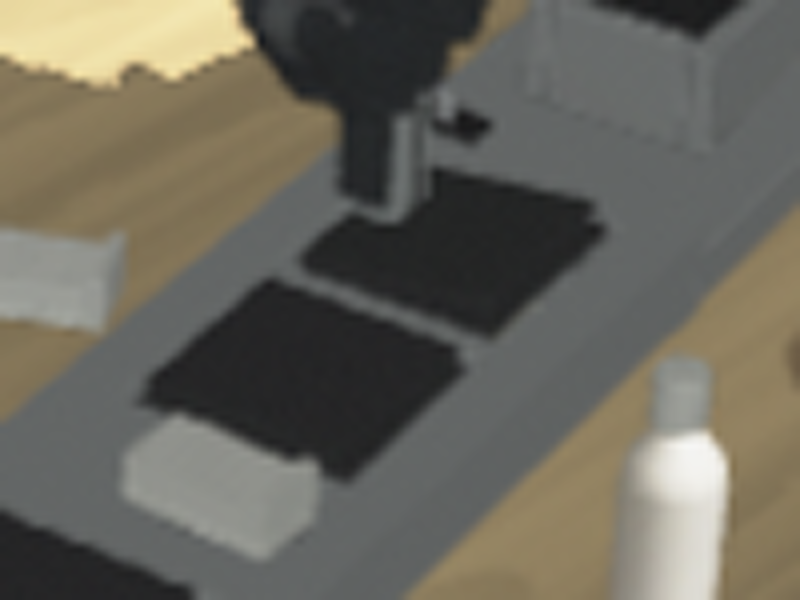

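Cover 4 rocks: the tip at (385,205) in the picture has sunk 1.9 mm at about 2 N. I'll take it a little further to be sure of the tilt, then lift off and press the middle.

Emit:
arm_command(targets=[[0,0,0.0003,0,0,0],[0,0,0,0,0,0],[0,0,0,0,0,0]])

```text
clock: 12.05
eef_pos: [479.8, 187.2, 44.1]
tcp_rot: [3.141, -0.0, -1.402]
contact_force: [-4.4, -0.8, 4.9]
opening: 0.001
```

Emit:
arm_command(targets=[[0,0,-0.01,0,0,0],[0,0,-0.01,0,0,0],[0,-0.012,0,0,0,0],[0,-0.011,0,0,0,0],[0,0,0,0,0,0],[0,0,0,0,0,0],[0,0,0,0,0,0]])

```text
clock: 12.63
eef_pos: [502.4, 190.9, 64.0]
tcp_rot: [3.141, -0.0, -1.402]
contact_force: [-0.7, -0.5, -1.1]
opening: -0.0
```

```bash
python3 look.py side s3 320 200 100 75
python3 - <<'E'
from rig import r
import numpy as np
from h import *
f=r.grab_frame("top"); cv2.imwrite("pics/t3.png",cv2.resize(f["image"][160:260,160:420],None,fx=3,fy=3))
for c in covers(f):
    P=plane(f,c.reshape(-1,2).astype(float),46)[:,:2].astype(np.float32); print(cv2.minAreaRect(P))
s=r.sense();p=s['eef_pos'];d=p[:2]-[502.8,189.2];c,q=np.cos(.168),np.sin(.168)
print(p,s['contact_force'],'dock off',d@[c,q],d@[-q,c])
E
```

```text
((312.74493408203125, 542.3981323242188), (218.60264587402344, 38.21472930908203), 10.594878196716309)
((516.7681884765625, 107.0211410522461), (66.01016235351562, 56.951820373535156), 10.145751953125)
((537.8085327148438, -18.296432495117188), (66.57918548583984, 66.50011444091797), 9.787692070007324)
((551.0045166015625, -96.6214599609375), (66.53401947021484, 67.22054290771484), 9.518637657165527)
((655.5499877929688, 726.5370483398438), (97.82427215576172, 44.54132843017578), 0.662858784198761)
[502.09772048 190.87204042  63.85234068] [0.21148203 0.50637203 0.09677801] dock off -0.4128089557467402 1.7659287861657922
```

View pics/s3.png

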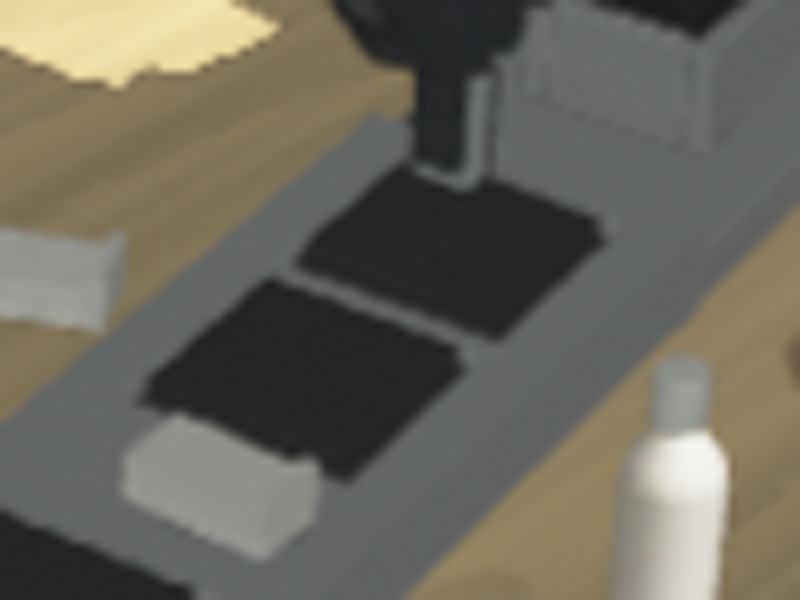

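Cover 4 dropped back level when released. The tip at (450,180) hangs over its middle, within 2 mm. Now I'll press straight down.

Emit:
arm_command(targets=[[0.0015,-0.0005,0.008,0,0,0],[0,0,0.005,0,0,0],[0,0,0.003,0,0,0],[0,0,0.001,0,0,0],[0,0,0,0,0,0],[0,0,0.0005,0,0,0],[0,0,0.0005,0,0,0],[0,0,0,0,0,0],[0,0,0,0,0,0]])

```text
clock: 13.48
eef_pos: [503.6, 189.8, 46.2]
tcp_rot: [-3.141, 0.0, -1.402]
contact_force: [-0.2, 0.4, -0.4]
opening: -0.002
```

Emit:
arm_command(targets=[[0,0,0.0005,0,0,0],[0,0,0.0005,0,0,0],[0,0,0,0,0,0],[0,0,0,0,0,0]])

```text
clock: 13.82
eef_pos: [503.6, 189.8, 45.5]
tcp_rot: [-3.141, 0.0, -1.402]
contact_force: [-0.8, -0.4, 6.1]
opening: 0.002
```

Emit:
arm_command(targets=[[0,0,0.0005,0,0,0],[0,0,0.0005,0,0,0],[0,0,0,0,0,0],[0,0,0,0,0,0]])

```text
clock: 14.15
eef_pos: [503.7, 189.8, 44.4]
tcp_rot: [-3.141, 0.0, -1.402]
contact_force: [-0.7, -0.2, 5.8]
opening: -0.001
```

Sliding down at about 6 N.

Emit:
arm_command(targets=[[0,0,0.0005,0,0,0],[0,0,0.0005,0,0,0],[0,0,0.0005,0,0,0],[0,0,0,0,0,0],[0,0,0,0,0,0]])

```text
clock: 14.57
eef_pos: [503.7, 189.8, 42.9]
tcp_rot: [-3.141, 0.0, -1.402]
contact_force: [-1.3, -0.0, 5.0]
opening: -0.001
```

Emit:
arm_command(targets=[[0,0,0.0005,0,0,0],[0,0,0.0005,0,0,0],[0,0,0,0,0,0],[0,0,0,0,0,0]])

```text
clock: 14.9
eef_pos: [503.7, 189.8, 42.1]
tcp_rot: [-3.141, 0.0, -1.402]
contact_force: [-1.8, -0.9, 6.9]
opening: -0.003
```

Emit:
arm_command(targets=[[0,0,0.0005,0,0,0],[0,0,0,0,0,0],[0,0,0,0,0,0]])

```text
clock: 15.15
eef_pos: [503.7, 189.8, 42.0]
tcp_rot: [-3.141, 0.0, -1.402]
contact_force: [-3.8, -0.9, 14.5]
opening: 0.002
```

It bottomed out at z = 42.0 (down 4.2 mm) with 14.5 N. Now I'll retreat straight up, then back away toward the robot's side.

Emit:
arm_command(targets=[[0,0,0,0,0,0],[0,0,0,0,0,0],[0,0,-0.005,0,0,0],[0,0,-0.015,0,0,0],[0,0,-0.02,0,0,0],[0,0,-0.03,0,0,0],[0,0,-0.03,0,0,0],[0,0,-0.03,0,0,0],[0,0,-0.03,0,0,0],[0.02,0.02,-0.01,0,0,0],[0.02,0.02,0,0,0,0],[0.02,0.02,0,0,0,0],[0.02,0.02,0,0,0,0],[0.02,0.02,0,0,0,0],[0.02,0.02,0,0,0,0],[0.02,0.02,0,0,0,0],[0.02,0.01,0,0,0,0],[0.02,0,0,0,0,0],[0.02,0,0,0,0,0],[0,0,0,0,0,0]])

```text
clock: 16.82
eef_pos: [389.7, -35.0, 211.4]
tcp_rot: [-3.141, -0.001, -1.403]
contact_force: [0.4, 0.6, -0.5]
opening: -0.003
```

Emit:
arm_command(targets=[[0,0,0,0,0,0],[0,0,0,0,0,0],[0,0,0,0,0,0]])

```text
clock: 17.07
eef_pos: [389.0, -32.1, 211.0]
tcp_rot: [3.141, 0.0, -1.402]
contact_force: [-0.5, 0.3, 0.2]
opening: -0.0
```

```bash
python3 look.py side s4 240 180 200 150; python3 look.py top t4 160 120 266 160
python3 - <<'E'
from rig import r
s=r.sense();print(s['eef_pos'],s['contact_force'],abs(s['qvel']).max())
E
```

```text
[389.11770688 -32.01456614 211.02200736] [ 0.73086638 -0.41290266  0.06628102] 0.0020408113244740024
```

View pics/s4.png

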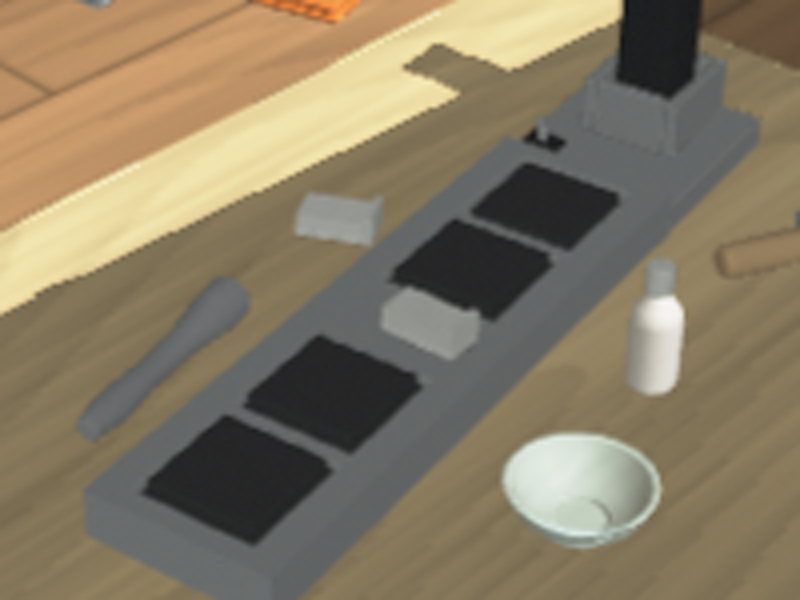

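View pics/t4.png

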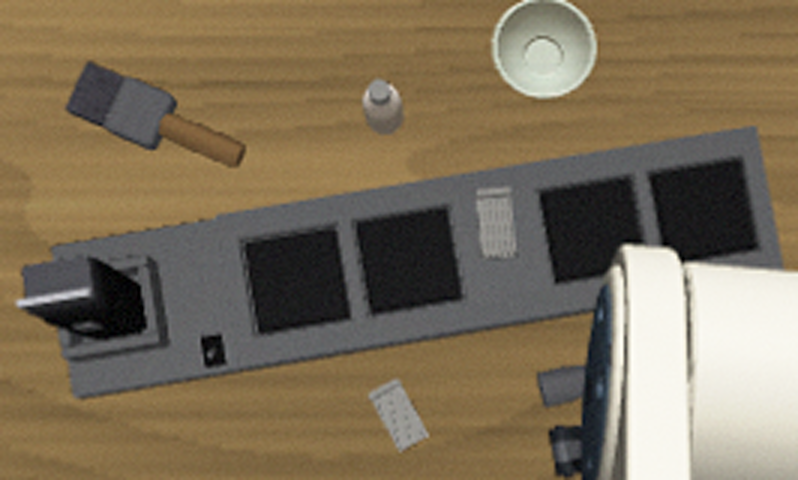

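The side view shows cover 4 lower: its top corner moved from about (525,157) to (525,163). Covers 1–3, the combs, clipper, duster, oil and dish are at the same pixels as before. The arm is clear at z = 211.

```bash
python3 -c "
from rig import r
print(r.sign_off())"
```

```text
the job is handed in; nothing more can be done
None
```

Cover 4 was the one that rocked, and it is now pressed fully home. I handed the job in at about 17 s; it reports no verdict.

- **Finding it:** I pressed the four covers in turn near the robot-side edge. Covers 1 to 3 stood firm, taking 12 to 17 N at z ≈ 46.0 mm. Cover 4 sank about 2 mm at 2 to 5 N and came back level when I let go.
- **Seating it:** I then pushed cover 4 down by its middle. It slid at 5 to 7 N and stopped firmly at z = 42.0 mm, about 4.2 mm down, at 14.5 N.
- **Last checks:** The side view shows cover 4 lower and looking level. Covers 1 to 3 and most of the other objects are where they were. The brush is only partly in that view, and I compared it by eye only. The arm was clear and still at z = 211 mm, with contact force under 1 N.
- **Disagreements:** The side camera put covers 1 and 2 about 5 to 7 mm towards itself compared with the top camera. I took this to be the covers' side faces showing, and the presses bore out the top-camera positions. The cover slid at a little less than the 8 N stated. I judged cover 4's tilt from how far it sank, not by measuring the angle.

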